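Swap the battery pack in the push-push charging dock

TASK

The battery pack in the charging dock is locked down in its bay: press it once so that it springs up, lift it out and stand it upright in the shallow wooden tray. Then stand the spare pack from the bench upright in the bay and press it down so that it stays locked down when you let go. Press gently, only until you feel the rubber stop, and leave everything else on the bench where it is.

Things in the scene. Friction and masses are not known exactly. Their poses are not given: they have to be found in the camera images.
- dock: charging dock fixed to the bench: grey box 146 mm (its x) by 118 mm (its y), 169 mm tall, origin at the centre of its underside, z up, with an open bay in its top whose floor is a sprung push-push carriage. More than 25 N between a pack or the robot and the dock damages it
- bay_mouth (a point): centre of the bay's mouth, level with the rim, 169 mm above the dock's underside; axes as the dock's. The bay is 77 mm (x) by 51 mm (y), with a 6 mm wide 45-degree lead-in. A pack locked in it has its top 4 mm below the rim, too low to grasp; released, its top stands 16 mm above the rim
- carriage (a joint): downward travel of the push-push carriage: 0 released (up), 0.020 m locked down. To change state, either way, push it down past the locked position till it meets its rubber stop, then let up: from released it then stays at 0.020, from locked it rises to 0 within 0.6 s. The stop lies 6 to 18 mm beyond the locked position, differs from dock to dock and cannot be seen
- carriage_floor (a point): centre of the carriage's upper face, on which the pack stands: 115 mm above the dock's underside when released, 95 mm when locked. Its spring pushes up with 7.5 N plus 0.1 N per mm of travel, and it is damped (80 N per m/s), so moving it slowly with a pack on it takes 4 to 11 N of push; the stop adds 10 N per mm. A push of 13 to 18 N is on the stop; less may change nothing
- old_pack: battery pack now locked in the bay, a black brick 70 mm (its x) by 44 mm (its y), 70 mm tall, 0.18 to 0.32 kg; origin at the centre of its underside, z up. Its axes start along the dock's. Two grey bands go round it near the bottom, and a grey patch marks the top
- spare_pack: the spare battery pack, the same shape, size and look, standing upright on the bench; origin at the centre of its underside, z up. It goes into the bay either way round, its 70 mm side along the dock's x
- tray: shallow open wooden tray fixed to the bench, 170 mm (its x) by 150 mm (its y), 28 mm tall, walls and floor 6 mm thick; origin at the centre of its underside, z up
- mug: bystander, leave alone: white mug with a side handle, 80 mm wide, 95 mm tall; origin in its underside or middle
- glaze_jar: bystander, leave alone: lidded jar with a paper label, 70 mm wide, 90 mm tall; origin in its underside or middle
- slip_bottle: bystander, leave alone: white bottle, 60 mm wide, 160 mm tall; origin in its underside or middle
- brush: bystander, leave alone: brush lying flat; origin in its underside or middle
- bowl: bystander, leave alone: bowl, 120 mm wide, 50 mm tall; origin in its underside or middle
- clay_rib: bystander, leave alone: flat wooden rib 100 x 50 x 8 mm; origin in its underside or middle
- bisque_vase: bystander, leave alone: waisted unglazed vase, 84 mm wide, 125 mm tall; origin in its underside or middle
There are look-alikes about, which are no part of the job. What is shaped like the old_pack but yellow is not meant.

How it is judged:
By the outcome, as a careful person would: the job done as asked, in the order asked, and still so for the second after the job is handed in, with the robot touching nothing.
It also fails if it takes over 72 s, if anything falls off the work surface, if the arm or the gripper's body presses on something with over 40 N, if the wrist force passes 120 N, or if a joint passes its speed limit or range.

ROBOT

A 6-joint arm with a two-finger parallel gripper is mounted at the origin on the work surface. World frame = base frame: x ahead of the robot, y to its left, z up, the work surface at z = 0. Lengths are in m, angles in rad, forces in N, time in s.
With the tool pointing down it reaches from about 0.275 to 0.775 m from the base axis. Payload 14.6 kg.
Tool frame: the origin (TCP) lies at the very end of the fingers, on their centre line; the grasp point (between the pads) lies ctrl.grasp_offset behind it (ctrl.grasp_offset is the distance from the TCP to the grasp point, in m); z points along the fingers, x is the direction in which the jaws open and shut, and the axes are right-handed (so a half turn about z gives the same grasp; the last joint's range is limited). The gripper opens to 85 mm and grips with 20 to 120 N. Pads are 22 mm wide; open, the fingers measure 114 mm over their backs; the gripper's body (76 mm by 85 mm) begins 54 mm behind the grasp point. The pads swing forward as they close: fully open they stand 13 mm farther back than shut.
Start: joints at [1.18, 0.263, -0.048, 1.259, 0, 1.415], TCP at [0.123, 0.51, 0.231] pointing down, gripper open.
Joint ranges: [-2.65, 2.65], [-0.89, 1.7], [-1.18, 1.37], [-2.13, 2.11], [-1.35, 1.29], [-3.14, 3.14]. Speed limits (rad/s): [1.89, 1.89, 2.57, 2.79, 3.14, 3.14].

INTERFACE

Orientations are given as a unit quaternion [x, y, z, w].
In Python, from bench import ctrl, imaging gives the robot as it stands.
- The arm moves only by the tool servo_tool, never from a script. Its argument "rows" is a list of rows, each a list of 7 numbers: the turn, a rotation vector about the tool's x, y, z in degrees, then the shift along the tool's x, y, z in cm, then the gripper's target within -1 to 1 (shut at 1, half-way at 0, fully open at -1). A call has 1 to 12 rows; each row is the pose to reach, as a shift and turn from the pose measured when the call began, along the tool's axes at that moment; what a row does not reach only later rows make up. A row lasts 1/10 s, in which the tool goes at most 50 mm and 8.59 degrees, less where a joint would pass 70% of its speed; a pose out of reach is approached as far as the arm can. A call with a gripper value outside its range is refused whole. The fingers move at their own pace and stop on an object; "force" is the grip in N (left out, the last holds). Time passes only in rows, so rows that repeat a pose let the fingers close. It gives the time, the measured TCP pose, the force and the opening at its end, in the units of the state.
- ctrl.read_state(): the state, without advancing time (a new reading comes with each control period).
- imaging.snapshot(name): name is "scene" or "side" or "wrist"; returns the picture (384x512x3 uint8, red, green, blue); there is no depth.
- imaging.calibration(name): a dict with "vfov" (degrees; the focal length in pixels is half the picture's height over the tangent of half this angle, whatever the lens; pixels are square), "cx", "cy" (the principal point, pixels), "k1" (the pictures are not rectified: a ray, as slopes to the right and down, at radius r is drawn at 1 + k1 r^2 times it, then the intrinsics apply), "rvec" (rotation vector, rad) and "tvec" (3), from world to camera coordinates, as OpenCV has them. Camera axes: x right, y down, z forward; pixel columns grow to the right and rows downward; lengths in m; the calibration is good to about 2 mm. A picture is of the moment at which its call begins: read the wrist's pose just before it. calibration takes no time and is no camera call; for the wrist camera it gives the pose at the moment of the call.
- ctrl.sign_off(): hands the job in, once; it reports no verdict.
The state is a dict: "time_s": time; "joints": joint angles; "qvel": joint speeds; "effort": joint torques, N m; "ee_pos": TCP position; "ee_rot": TCP orientation; "ft_force": force on the tool from outside, world axes, zero at the start; "torque": the same for the moment, N m; "grip_width": opening from 0.0 (shut) to 1.0 (fully open).
Only numpy, scipy, OpenCV 4.12 (cv2) and the standard library are available. Lean on these libraries where they do the work, as an engineer would, in place of code of your own. Each camera call takes 0.05 s, during which the arm holds its last target.

## Working session

There is one attempt and no reset: what is moved stays moved. The work goes in short steps, Python scripts to look and compute and a tool call to move; the robot and the scene stay as the last step left them, time stands still between calls to the robot, and variables do not carry over. Pictures are saved under pics/ and viewed, and the job is handed in when it is done.

Besides the shell and the picture viewer there is one more tool, called as name(argument=value, ...), one argument or row to a line, values as JSON. servo_tool: Moves the arm, as the interface text tells. Its arguments: {"type":"object","properties":{"rows":{"type":"array","items":{"type":"array","items":{"type":"number"}}},"force":{"type":"number"}},"required":["rows"]}

```bash
ls; mkdir -p pics; cat > h.py <<'E'
import numpy as np, cv2
from bench import ctrl, imaging
from scipy.spatial.transform import Rotation as R
def snap(name,fn):
    cal=imaging.calibration(name); im=imaging.snapshot(name)
    cv2.imwrite('pics/'+fn+'.png',cv2.cvtColor(im,cv2.COLOR_RGB2BGR))
    np.savez('pics/'+fn+'.npz',im=im,**{k:np.array(v) for k,v in cal.items()})
    return im,cal
def load(fn):
    d=np.load('pics/'+fn+'.npz'); return d['im'],{k:d[k] for k in d.files if k!='im'}
def K(cal):
    f=192/np.tan(np.radians(float(cal['vfov']))/2)
    return np.array([[f,0,float(cal['cx'])],[0,f,float(cal['cy'])],[0,0,1]]),np.array([float(cal['k1']),0,0,0,0])
def rays(cal,px):
    k,d=K(cal); px=np.array(px,float).reshape(-1,1,2)
    n=cv2.undistortPoints(px,k,d).reshape(-1,2)
    M=cv2.Rodrigues(np.array(cal['rvec'],float))[0]
    v=np.c_[n,np.ones(len(n))]@M
    c=-M.T@np.array(cal['tvec'],float).ravel()
    return c,v
def onz(cal,px,z):
    c,v=rays(cal,px); return c+v*((z-c[2])/v[:,2])[:,None]
def proj(cal,P):
    k,d=K(cal); return cv2.projectPoints(np.array(P,float).reshape(-1,1,3),np.array(cal['rvec'],float),np.array(cal['tvec'],float),k,d)[0].reshape(-1,2)
E
python3 - <<'E'
from h import *
for n in('scene','side','wrist'):
    im,c=snap(n,n+'0'); print(c)
s=ctrl.read_state(); print(s, ctrl.grasp_offset)
E
```

```text
pics
{'vfov': 55.552683281101764, 'cx': 254.2076611094643, 'cy': 192.30309226374337, 'k1': -0.03416141203891286, 'rvec': array([ 2.21599297,  1.15430402, -0.43248362]), 'tvec': array([-0.2859949 , -0.24779758,  1.28275224])}
{'vfov': 51.402865595691466, 'cx': 253.87244727630082, 'cy': 193.37133645518475, 'k1': -0.0821038493375429, 'rvec': array([ 0.10548089, -2.815166  ,  1.29573636]), 'tvec': array([0.5262652 , 0.13858946, 1.03491341])}
{'vfov': 59.741706181104796, 'cx': 258.1430058476024, 'cy': 186.61993834492452, 'k1': -0.052883144671234186, 'rvec': array([-2.25039119, -1.77362787, -0.29687352]), 'tvec': array([-0.52389489, -0.04176385,  0.38164417])}
{'time_s': 0.15, 'joints': array([ 1.17973305e+00,  2.63447507e-01, -4.87395054e-02,  1.25937720e+00,
       -2.46174231e-05,  1.41549566e+00]), 'qvel': array([ 2.22502091e-04,  3.70173809e-04,  9.60668092e-04,  1.19816470e-03,
        1.33887945e-03, -8.70292488e-06]), 'effort': array([ 2.80160923e-03, -6.37830377e+01,  3.84648693e+01,  1.05259530e-02,
       -4.20949641e-05,  8.21251888e-06]), 'ee_pos': array([0.12257618, 0.51030864, 0.23093665]), 'ee_rot': array([ 7.85361180e-01,  6.19037696e-01, -3.28635159e-04,  1.98903317e-04]), 'ft_force': array([ 0.28038943, -0.00812149, -0.17012583]), 'torque': array([-0.01063833, -0.02685426,  0.03356233]), 'grip_width': 0.9993191999117021} 0.0187
```

View pics/scene0.png

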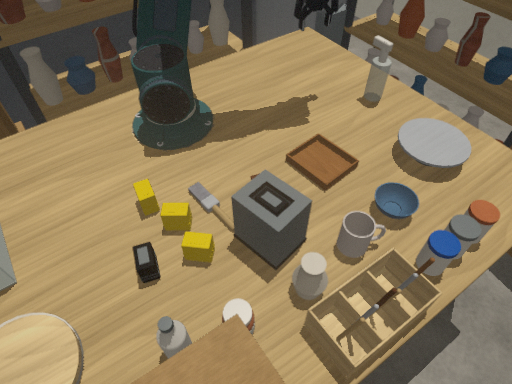

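View pics/side0.png

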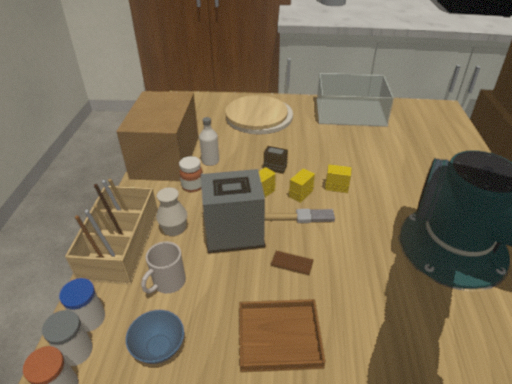

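View pics/wrist0.png

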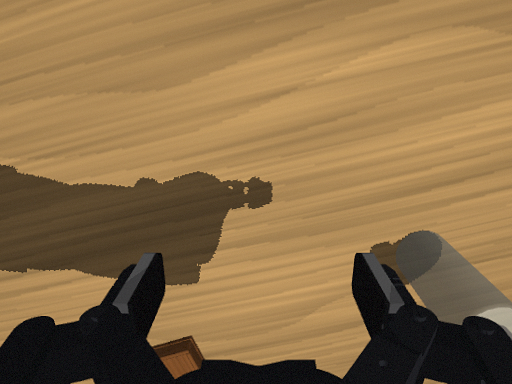

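Scene view: the dock is at (270,215), the tray at (322,161), and the spare pack (black) at (146,262). The yellow look-alikes sit between them. I'll enlarge the views to pick corners.

```bash
python3 - <<'E'
from h import *
a=load('scene0')[0];b=load('side0')[0]
def crop(im,x,y,w,h,s,fn): cv2.imwrite('pics/'+fn+'.png',cv2.resize(im[y:y+h,x:x+w,::-1],None,fx=s,fy=s,interpolation=cv2.INTER_CUBIC))
crop(a,225,165,95,105,6,'c1'); crop(b,195,165,75,90,6,'c2'); crop(a,125,235,45,50,10,'c3'); crop(a,275,125,90,70,7,'c4')
im,c=load('scene0')
print(onz(c,[[322,161]],0), onz(c,[[146,250]],.07), onz(c,[[270,195]],.169))
im,c=load('side0')
print(onz(c,[[280,335]],0),onz(c,[[233,185]],.169),onz(c,[[278,150]],.07))
E
```

```text
[[0.44824614 0.29821889 0.        ]] [[ 0.47635977 -0.29661127  0.07      ]] [[ 0.57468284 -0.00302431  0.169     ]]
[[0.44900178 0.28632346 0.        ]] [[ 0.57787651 -0.00719399  0.169     ]] [[ 0.4755469  -0.30948821  0.07      ]]
```

View pics/c1.png

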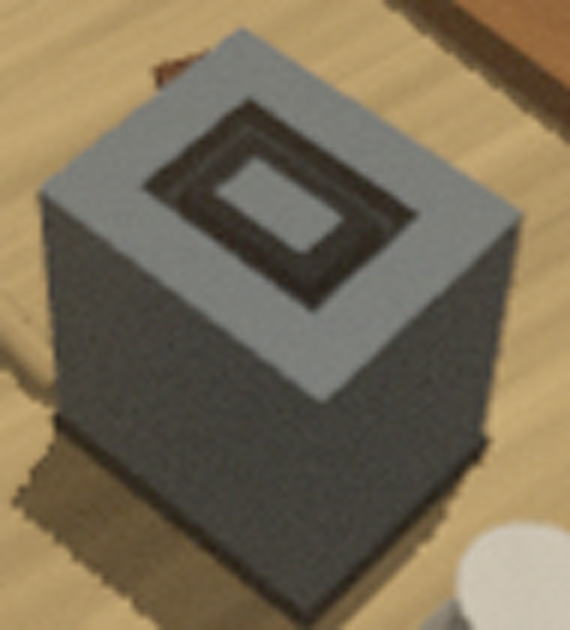

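View pics/c2.png

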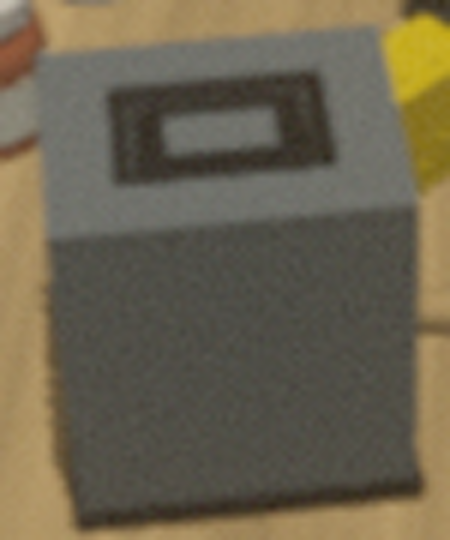

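View pics/c3.png

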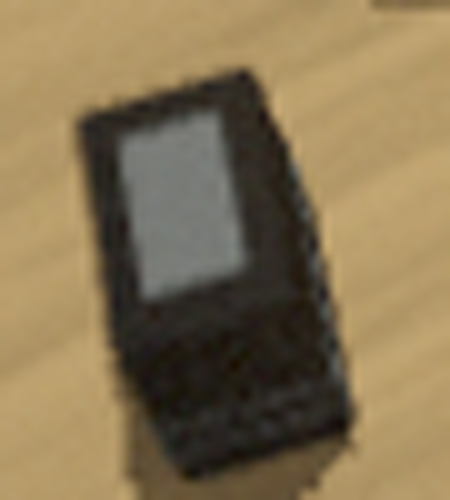

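View pics/c4.png

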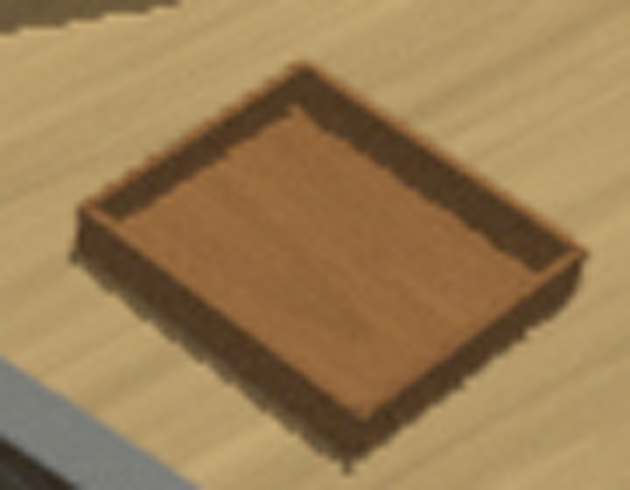

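```bash
python3 - <<'E'
from h import *
def up(p,s,ox,oy): p=np.array(p,float); return (p+.5)/s-.5+[ox,oy]
_,a=load('scene0');_,b=load('side0')
def rep(n,c,px,z):
    P=onz(c,px,z)[:,:2]; e=np.roll(P,-1,0)-P
    print(n,P.mean(0).round(4),'L',np.linalg.norm(e,axis=1).round(4),'ang',np.degrees(np.arctan2(e[:,1],e[:,0])).round(1))
rep('dock',a,up([(242,28),(522,215),(322,402),(40,190)],6,225,165),.169)
rep('bay',a,up([(250,98),(417,214),(314,312),(142,187)],6,225,165),.169)
rep('patch',a,up([(258,155),(345,212),(308,255),(215,195)],6,225,165),.165)
rep('dock',b,up([(38,55),(378,28),(415,207),(52,240)],6,195,165),.169)
rep('bay',b,up([(108,92),(320,72),(335,162),(115,185)],6,195,165),.169)
rep('patch',b,up([(162,115),(275,107),(280,147),(163,157)],6,195,165),.165)
rep('spare',a,up([(118,135),(220,110),(245,268),(142,300)],10,125,235),.07)
rep('tray',a,up([(300,62),(588,255),(362,428),(78,210)],7,275,125),.028)
rep('trayS',b,[(240,303),(317,300),(321,363),(239,364)],.028)
s=ctrl.read_state();print(R.from_quat(s['ee_rot']).as_matrix().round(3))
E
```

```text
dock [ 0.5841 -0.0066] L [0.1445 0.1164 0.144  0.1166] ang [  11.9  -78.1 -168.   102.1]
bay [ 0.5835 -0.0061] L [0.0866 0.0616 0.0879 0.0624] ang [  11.6  -76.7 -167.9  102.1]
patch [ 0.5826 -0.0046] L [0.0438 0.0256 0.0458 0.0264] ang [  13.8  -70.7 -165.   104.8]
dock [ 0.5812 -0.0033] L [0.1439 0.1159 0.1404 0.1171] ang [-168.7  101.2   11.8  -77.1]
bay [ 0.5819 -0.0043] L [0.088  0.0582 0.0873 0.0591] ang [-167.4  101.    13.1  -78.3]
patch [ 0.5822 -0.0062] L [0.0464 0.0257 0.0471 0.0267] ang [-169.7  100.5   11.5  -81.1]
spare [ 0.4838 -0.3086] L [0.0245 0.0453 0.0242 0.0469] ang [  71.7  -16.7 -104.5  163.6]
tray [0.4561 0.2853] L [0.1696 0.1486 0.1692 0.1465] ang [   6.4  -83.2 -174.3   97. ]
trayS [0.4512 0.2927] L [0.1714 0.1474 0.161  0.1414] ang [-173.4   91.1    4.7  -84.9]
[[ 0.234  0.972 -0.   ]
 [ 0.972 -0.234 -0.001]
 [-0.001 -0.    -1.   ]]
```

```bash
cat >> h.py <<'E'
def plan(x,y,z,yawdeg):
    s=ctrl.read_state(); r=R.from_quat(s['ee_rot'])
    d=r.inv().apply(np.array([x,y,z])-s['ee_pos'])*100
    a=np.radians(yawdeg); tx=np.array([np.cos(a),np.sin(a),0]); tz=np.array([0,0,-1.]); ty=np.cross(tz,tx)
    t=R.from_matrix(np.c_[tx,ty,tz]); rv=np.degrees((r.inv()*t).as_rotvec())
    print('t',s['time_s'],'pos',s['ee_pos'].round(4),'F',s['ft_force'].round(2),'w',round(float(s['grip_width']),3),'ROW',rv.round(1),d.round(2))
E
python3 - <<'E'
from h import *
plan(.5826,-.005,.28,102)
_,a=load('scene0')
print(onz(a,[[176,210],[198,240],[145,190],[312,262],[238,308],[170,330]],.06).round(3))
E
```

```text
t 0.15 pos [0.1226 0.5103 0.2309] F [ 0.28 -0.01 -0.17] w 0.999 ROW [ -0.    0.  -25.5] [-39.36  56.77  -4.88]
[[ 0.402 -0.181  0.06 ]
 [ 0.517 -0.178  0.06 ]
 [ 0.29  -0.219  0.06 ]
 [ 0.725  0.012  0.06 ]
 [ 0.719 -0.192  0.06 ]
 [ 0.678 -0.335  0.06 ]]
```

servo_tool(
  rows=[
    [0,0,-25.5,-39.4,56.8,-4.9,1],
    [0,0,-25.5,-39.4,56.8,-4.9,1],
    [0,0,-25.5,-39.4,56.8,-4.9,1],
    [0,0,-25.5,-39.4,56.8,-4.9,1],
    [0,0,-25.5,-39.4,56.8,-4.9,1],
    [0,0,-25.5,-39.4,56.8,-4.9,1],
    [0,0,-25.5,-39.4,56.8,-4.9,1],
    [0,0,-25.5,-39.4,56.8,-4.9,1],
    [0,0,-25.5,-39.4,56.8,-4.9,1],
    [0,0,-25.5,-39.4,56.8,-4.9,1],
    [0,0,-25.5,-39.4,56.8,-4.9,1],
    [0,0,-25.5,-39.4,56.8,-4.9,1],
  ],
)

```text
time_s: 1.35
ee_pos: [0.5111, 0.0743, 0.2726]
ee_rot: [0.63, 0.777, -0.0, 0.0]
ft_force: [1.0, 0.8, 0.1]
grip_width: -0.004
```

```bash
python3 - <<'E'
from h import *
plan(.5826,-.005,.28,102)
E
```

```text
t 1.35 pos [0.5111 0.0743 0.2726] F [1.03 0.83 0.11] w -0.004 ROW [-0.  0. -0.] [-9.24  5.35 -0.74]
```

servo_tool(
  rows=[
    [0,0,0,-9.2,5.4,-0.7,1],
    [0,0,0,-9.2,5.4,-0.7,1],
    [0,0,0,-9.2,5.4,-0.7,1],
    [0,0,0,-9.2,5.4,-0.7,1],
  ],
)

```text
time_s: 1.75
ee_pos: [0.5836, -0.0057, 0.2787]
ee_rot: [0.63, 0.776, -0.001, -0.0]
ft_force: [-0.8, -0.0, 0.8]
grip_width: -0.0
```

```bash
python3 - <<'E'
from h import *
snap('wrist','w1')
plan(.5826,-.005,.18,102)
E
```

```text
t 1.8 pos [ 0.5828 -0.0045  0.2791] F [-0.73  0.02 -0.1 ] w -0.001 ROW [-0.1 -0.  -0.1] [-0.04 -0.01  9.91]
```

View pics/w1.png

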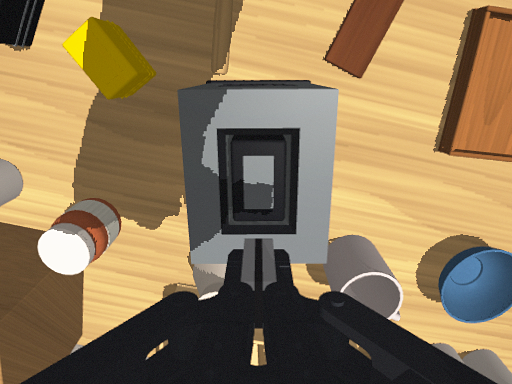

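Wrist view: the bay lead-in corners are at about (218,128), (299,128), (297,234) and (222,234), and the patch spans about (243,155)–(274,209). I'll use these to check the dock pose.

```bash
python3 - <<'E'
from h import *
_,c=load('w1')
for n,p,z in(('bay',[(218,128),(299,128),(297,234),(222,234)],.169),('dock',[(179,89),(338,90),(327,263),(190,263)],.169),('patch',[(243,155),(274,155),(273,209),(243,209)],.165)):
    P=onz(c,p,z); e=np.roll(P,-1,0)-P; print(n,P.mean(0).round(4),np.linalg.norm(e,axis=1).round(4),np.degrees(np.arctan2(e[:,1],e[:,0])).round(1))
E
```

```text
bay [ 0.5832 -0.0054  0.169 ] [0.0613 0.0892 0.0632 0.0891] [ 101.8   13.   -78.2 -168.2]
dock [ 0.5832 -0.0058  0.169 ] [0.1165 0.1455 0.1196 0.1461] [ 101.5   12.5  -78.2 -168.8]
patch [ 0.5837 -0.0059  0.165 ] [0.0244 0.046  0.025  0.046 ] [ 101.8   11.7  -78.2 -169. ]
```

servo_tool(
  rows=[
    [0,0,0,-0.1,0,4,1],
    [0,0,0,-0.1,0,8,1],
    [0,0,0,-0.1,0,10.3,1],
    [0,0,0,-0.1,0,10.8,1],
    [0,0,0,-0.1,0,11.0,1],
    [0,0,0,-0.1,0,11.1,1],
  ],
)

```text
time_s: 2.4
ee_pos: [0.5831, -0.005, 0.1695]
ee_rot: [0.63, 0.777, -0.0, 0.0]
ft_force: [-0.6, 0.4, 1.0]
grip_width: -0.002
```

servo_tool(
  rows=[
    [0,0,0,0,0,0.2,1],
    [0,0,0,0,0,0.4,1],
    [0,0,0,0,0,0.6,1],
    [0,0,0,0,0,0.8,1],
  ],
)

```text
time_s: 2.8
ee_pos: [0.5837, -0.005, 0.1624]
ee_rot: [0.63, 0.777, 0.001, 0.001]
ft_force: [-1.7, 0.4, 9.3]
grip_width: -0.002
```

servo_tool(
  rows=[
    [0,0,0,0,0,0.1,1],
    [0,0,0,0,0,0.2,1],
  ],
)

```text
time_s: 3.0
ee_pos: [0.5838, -0.005, 0.1612]
ee_rot: [0.63, 0.777, 0.001, 0.001]
ft_force: [-3.6, 0.9, 8.1]
grip_width: -0.001
```

servo_tool(
  rows=[
    [0,0,0,0,0,0.1,1],
  ],
)

```text
time_s: 3.1
ee_pos: [0.5838, -0.005, 0.1609]
ee_rot: [0.63, 0.777, 0.001, 0.002]
ft_force: [-3.8, 1.0, 7.3]
grip_width: 0.003
```

servo_tool(
  rows=[
    [0,0,0,0,0,0.1,1],
  ],
)

```text
time_s: 3.2
ee_pos: [0.5838, -0.005, 0.1606]
ee_rot: [0.63, 0.777, 0.001, 0.002]
ft_force: [-3.7, 1.2, 7.6]
grip_width: -0.004
```

servo_tool(
  rows=[
    [0,0,0,0,0,0.15,1],
    [0,0,0,0,0,0.25,1],
  ],
)

```text
time_s: 3.4
ee_pos: [0.5838, -0.005, 0.1589]
ee_rot: [0.63, 0.777, 0.001, 0.002]
ft_force: [-3.8, 1.1, 7.8]
grip_width: -0.003
```

servo_tool(
  rows=[
    [0,0,0,0,0,0.15,1],
    [0,0,0,0,0,0.2,1],
  ],
)

```text
time_s: 3.6
ee_pos: [0.5838, -0.005, 0.1576]
ee_rot: [0.63, 0.777, 0.002, 0.003]
ft_force: [-3.8, 0.3, 8.1]
grip_width: -0.003
```

servo_tool(
  rows=[
    [0,0,0,0,0,0.15,1],
    [0,0,0,0,0,0.2,1],
  ],
)

```text
time_s: 3.8
ee_pos: [0.5838, -0.005, 0.1564]
ee_rot: [0.63, 0.777, 0.002, 0.003]
ft_force: [-4.7, 1.4, 8.8]
grip_width: -0.003
```

servo_tool(
  rows=[
    [0,0,0,0,0,0.15,1],
    [0,0,0,0,0,0.2,1],
  ],
)

```text
time_s: 4.0
ee_pos: [0.5838, -0.005, 0.1552]
ee_rot: [0.63, 0.777, 0.002, 0.003]
ft_force: [-3.4, 1.1, 8.6]
grip_width: 0.002
```

servo_tool(
  rows=[
    [0,0,0,0,0,0.15,1],
    [0,0,0,0,0,0.2,1],
  ],
)

```text
time_s: 4.2
ee_pos: [0.5838, -0.005, 0.154]
ee_rot: [0.63, 0.777, 0.002, 0.004]
ft_force: [-3.7, 0.2, 9.1]
grip_width: -0.003
```

servo_tool(
  rows=[
    [0,0,0,0,0,0.15,1],
    [0,0,0,0,0,0.18,1],
  ],
)

```text
time_s: 4.4
ee_pos: [0.5838, -0.005, 0.153]
ee_rot: [0.63, 0.777, 0.002, 0.004]
ft_force: [-3.1, 0.6, 8.5]
grip_width: 0.004
```

servo_tool(
  rows=[
    [0,0,0,0,0,0.15,1],
    [0,0,0,0,0,0.18,1],
  ],
)

```text
time_s: 4.6
ee_pos: [0.5838, -0.005, 0.1519]
ee_rot: [0.63, 0.777, 0.003, 0.004]
ft_force: [-3.5, 1.8, 9.4]
grip_width: 0.005
```

servo_tool(
  rows=[
    [0,0,0,0,0,0.13,1],
    [0,0,0,0,0,0.17,1],
  ],
)

```text
time_s: 4.8
ee_pos: [0.5838, -0.005, 0.1511]
ee_rot: [0.63, 0.777, 0.003, 0.004]
ft_force: [-4.8, 1.4, 10.5]
grip_width: -0.003
```

servo_tool(
  rows=[
    [0,0,0,0,0,0.13,1],
  ],
)

```text
time_s: 4.9
ee_pos: [0.5839, -0.005, 0.1507]
ee_rot: [0.63, 0.777, 0.003, 0.005]
ft_force: [-4.2, 0.7, 11.4]
grip_width: -0.002
```

servo_tool(
  rows=[
    [0,0,0,0,0,0.13,1],
  ],
)

```text
time_s: 5.0
ee_pos: [0.5839, -0.005, 0.1504]
ee_rot: [0.63, 0.777, 0.003, 0.005]
ft_force: [-5.6, 0.6, 13.2]
grip_width: -0.004
```

servo_tool(
  rows=[
    [0,0,0,0,0,0.15,1],
  ],
)

```text
time_s: 5.1
ee_pos: [0.5839, -0.005, 0.15]
ee_rot: [0.63, 0.777, 0.004, 0.006]
ft_force: [-5.2, 0.8, 15.5]
grip_width: 0.002
```

servo_tool(
  rows=[
    [0,0,0,0,0,0.15,1],
  ],
)

```text
time_s: 5.2
ee_pos: [0.5839, -0.005, 0.1497]
ee_rot: [0.63, 0.777, 0.004, 0.006]
ft_force: [-6.6, 1.4, 16.0]
grip_width: -0.001
```

servo_tool(
  rows=[
    [0,0,0,0,0,-1.5,1],
    [0,0,0,0,0,-4,1],
    [0,0,0,0,0,-7,-1],
    [0,0,0,0,0,-9,-1],
    [0,0,0,0,0,-9,-1],
    [0,0,0,0,0,-9,-1],
    [0,0,0,0,0,-9,-1],
  ],
)

```text
time_s: 5.9
ee_pos: [0.5823, -0.0049, 0.2388]
ee_rot: [0.63, 0.777, 0.004, 0.006]
ft_force: [-0.5, 0.3, 0.1]
grip_width: 0.85
```

```bash
python3 - <<'E'
from h import *
snap('wrist','w2')
plan(.5832,-.0055,.174,102)
E
```

```text
t 5.95 pos [ 0.5822 -0.0048  0.2387] F [0.21 0.65 0.36] w 0.923 ROW [ 0.7  0.2 -0.1] [-0.06  0.    6.47]
```

View pics/w2.png

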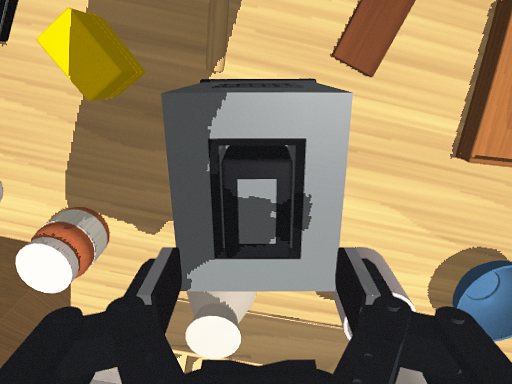

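The pack has popped up (patch now at about (238,179)–(277,244), larger). Next I grasp its top.

servo_tool(
  rows=[
    [0.7,0.2,0,0,0,3,-1],
    [0.7,0.2,0,-0.1,0,5.5,-1],
    [0.7,0.2,0,-0.1,0,6.5,-1],
    [0.7,0.2,0,-0.1,0,6.85,-1],
    [0.7,0.2,0,-0.1,0,6.9,-1],
    [0.7,0.2,0,-0.1,0,6.9,1],
    [0.7,0.2,0,-0.1,0,6.9,1],
    [0.7,0.2,0,-0.1,0,6.9,1],
    [0.7,0.2,0,-0.1,0,6.9,1],
    [0.7,0.2,0,-0.1,0,6.9,1],
  ],
  force=60,
)

```text
time_s: 6.95
ee_pos: [0.5836, -0.0059, 0.1704]
ee_rot: [0.63, 0.777, 0.0, 0.001]
ft_force: [-1.0, 0.8, 4.9]
grip_width: 0.495
```

```bash
python3 - <<'E'
from h import *
plan(.4535,.289,.30,95.5)
E
```

```text
t 6.95 pos [ 0.5836 -0.0059  0.1704] F [-0.98  0.77  4.89] w 0.495 ROW [0.1 0.  6.4] [ 31.53  -6.63 -13.  ]
```

servo_tool(
  rows=[
    [0,0,0,0,0,0,1],
    [0,0,0,0,0,-1.5,1],
    [0,0,0,0,0,-4,1],
    [0,0,0,0,0,-7,1],
    [0,0,0,0,0,-10,1],
    [0,0,0,0,0,-11,1],
    [0,0,0,0,0,-11,1],
  ],
)

```text
time_s: 7.65
ee_pos: [0.584, -0.0059, 0.2808]
ee_rot: [0.63, 0.777, 0.001, 0.001]
ft_force: [1.4, -0.1, -3.3]
grip_width: 0.497
```

```bash
python3 - <<'E'
from h import *
snap('side','s2')
plan(.4535,.289,.28,95.5)
E
```

```text
t 7.7 pos [ 0.5835 -0.0059  0.2795] F [-0.06 -0.04 -3.31] w 0.494 ROW [0.1 0.  6.4] [31.54 -6.64 -0.08]
```

View pics/s2.png

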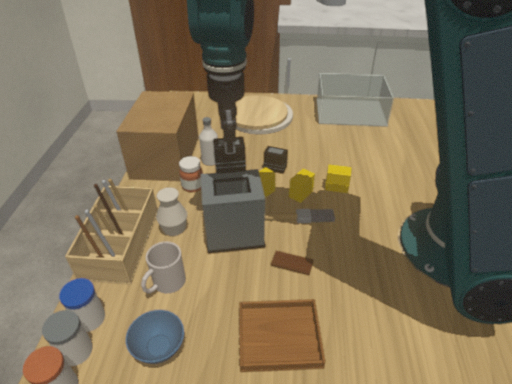

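The pack is held (3.3 N) above the now-empty bay. On to the tray.

servo_tool(
  rows=[
    [0,0,6.4,31.5,-6.6,0,1],
    [0,0,6.4,31.5,-6.6,0,1],
    [0,0,6.4,31.5,-6.6,0,1],
    [0,0,6.4,31.5,-6.6,4,1],
    [0,0,6.4,31.5,-6.6,8,1],
    [0,0,6.4,31.5,-6.6,8,1],
    [0,0,6.4,31.5,-6.6,8,1],
    [0,0,6.4,31.5,-6.6,10,1],
    [0,0,6.4,31.5,-6.6,12,1],
    [0,0,6.4,31.5,-6.6,12,1],
  ],
)

```text
time_s: 8.7
ee_pos: [0.4517, 0.288, 0.1556]
ee_rot: [0.672, 0.741, -0.003, -0.001]
ft_force: [-0.6, 0.2, -2.1]
grip_width: 0.494
```

```bash
python3 - <<'E'
from h import *
snap('wrist','w3')
plan(.4535,.289,.0615,95.5)
E
```

```text
t 8.75 pos [0.4526 0.2881 0.1573] F [ 0.45  0.19 -1.25] w 0.494 ROW [-0.2  0.1  0. ] [0.1  0.12 9.58]
```

View pics/w3.png

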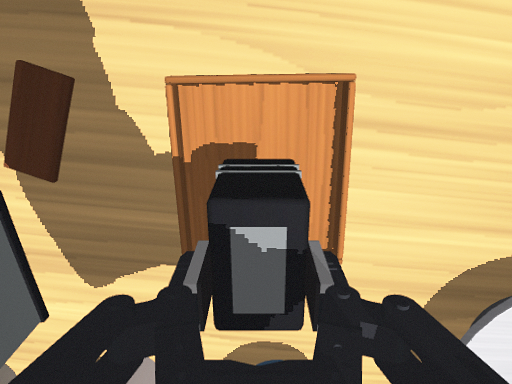

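The pack hangs level over the tray (rim from (165,78) to (355,76)). Lowering now.

servo_tool(
  rows=[
    [0,0,0,0.1,0.1,4,1],
    [0,0,0,0.1,0.1,7,1],
    [0,0,0,0.1,0.1,8.5,1],
    [0,0,0,0.1,0.1,9.0,1],
    [0,0,0,0.1,0.1,9.2,1],
    [0,0,0,0.1,0.1,9.3,1],
  ],
)

```text
time_s: 9.35
ee_pos: [0.4539, 0.2891, 0.0652]
ee_rot: [0.672, 0.74, -0.001, 0.0]
ft_force: [0.3, 0.8, -2.2]
grip_width: 0.495
```

servo_tool(
  rows=[
    [0,0,0,0,0,0.1,1],
    [0,0,0,0,0,0.2,1],
  ],
)

```text
time_s: 9.55
ee_pos: [0.4544, 0.2893, 0.064]
ee_rot: [0.672, 0.74, -0.0, 0.0]
ft_force: [0.3, -0.0, -2.3]
grip_width: 0.496
```

servo_tool(
  rows=[
    [0,0,0,0,0,0.1,1],
    [0,0,0,0,0,0.2,1],
  ],
)

```text
time_s: 9.75
ee_pos: [0.4546, 0.2894, 0.0622]
ee_rot: [0.672, 0.74, -0.0, 0.0]
ft_force: [0.7, -0.5, -2.3]
grip_width: 0.499
```

servo_tool(
  rows=[
    [0,0,0,0,0,0.1,1],
    [0,0,0,0,0,0.15,1],
  ],
)

```text
time_s: 9.95
ee_pos: [0.4546, 0.2895, 0.0617]
ee_rot: [0.672, 0.74, 0.0, 0.001]
ft_force: [-7.9, -1.5, 23.9]
grip_width: 0.497
```

Contact with the tray floor. Release and retreat.

servo_tool(
  rows=[
    [0,0,0,0,0,-0.1,1],
    [0,0,0,0,0,-0.1,-1],
    [0,0,0,0,0,-0.1,-1],
    [0,0,0,0,0,-0.1,-1],
    [0,0,0,0,0,-0.1,-1],
    [0,0,0,0,0,-0.1,-1],
    [0,0,0,0,0,-3,-1],
    [0,0,0,0,0,-7,-1],
    [0,0,0,0,0,-12,-1],
    [0,0,0,0,0,-16,-1],
    [0,0,0,0,0,-16,-1],
  ],
)

```text
time_s: 11.05
ee_pos: [0.4562, 0.2904, 0.2267]
ee_rot: [0.672, 0.74, 0.004, 0.002]
ft_force: [0.3, 1.2, -0.1]
grip_width: 1.0
```

```bash
python3 - <<'E'
from h import *
snap('wrist','w4')
plan(.483,-.309,.22,73)
E
```

```text
t 11.1 pos [0.4555 0.2901 0.2239] F [ 0.77 -0.63 -0.67] w 1.003 ROW [ 0.3 -0.1 22.5] [-59.89  -3.02   0.33]
```

View pics/w4.png

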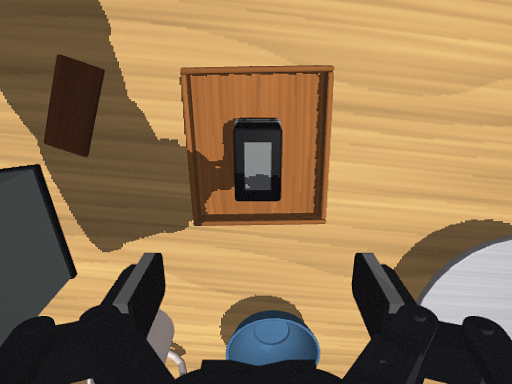

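The old pack stands upright mid-tray, at about (257,160). Now to the spare.

servo_tool(
  rows=[
    [0,0,22.5,-59.9,-3,-3,-1],
    [0,0,22.5,-59.9,-3,-3,-1],
    [0,0,22.5,-59.9,-3,-3,-1],
    [0,0,22.5,-59.9,-3,-3,-1],
    [0,0,22.5,-59.9,-3,-3,-1],
    [0,0,22.5,-59.9,-3,-3,-1],
    [0,0,22.5,-59.9,-3,-3,-1],
    [0,0,22.5,-59.9,-3,-3,-1],
    [0,0,22.5,-59.9,-3,-3,-1],
    [0,0,22.5,-59.9,-3,-3,-1],
    [0,0,22.5,-59.9,-3,-3,-1],
    [0,0,22.5,-59.9,-3,-3,-1],
  ],
)

```text
time_s: 12.3
ee_pos: [0.4824, -0.3109, 0.2522]
ee_rot: [0.804, 0.595, 0.002, 0.0]
ft_force: [0.8, 0.8, 0.8]
grip_width: 0.999
```

```bash
python3 - <<'E'
from h import *
plan(.483,-.309,.22,73)
E
```

```text
t 12.3 pos [ 0.4824 -0.3109  0.2522] F [0.84 0.78 0.79] w 0.999 ROW [ 0.2 -0.2 -0. ] [ 0.18 -0.01  3.22]
```

servo_tool(
  rows=[
    [0,0,0,0.2,0,4,-1],
    [0,0,0,0.2,0,5,-1],
    [0,0,0,0.2,0,5,-1],
  ],
)

```text
time_s: 12.6
ee_pos: [0.4819, -0.3073, 0.2002]
ee_rot: [0.804, 0.595, 0.002, -0.002]
ft_force: [0.0, 1.1, -0.3]
grip_width: 1.004
```

```bash
python3 - <<'E'
from h import *
snap('wrist','w5')
plan(.483,-.309,.055,73)
E
```

```text
t 12.65 pos [ 0.4826 -0.3075  0.2018] F [ 0.18 -0.17  0.73] w 1.002 ROW [ 0.  -0.3  0. ] [-0.2   0.07 14.68]
```

View pics/w5.png

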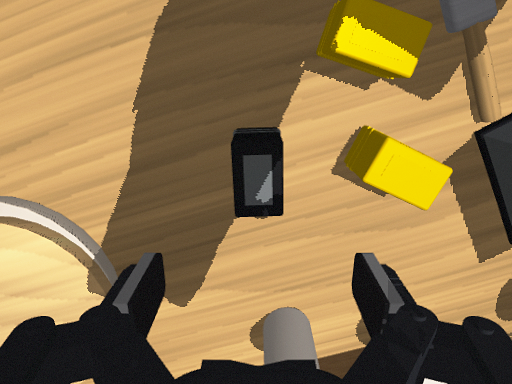

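The spare stands between the fingers' column range: its patch is at about (243,155)–(272,206) and the black top at (233,141)–(283,217).

```bash
python3 - <<'E'
from h import *
im,c=load('w5')
for n,p,z in(('top',[(233,141),(282,140),(283,216),(235,217)],.07),('patch',[(243,155),(271,155),(273,206),(244,206)],.07)):
    P=onz(c,p,z); e=np.roll(P,-1,0)-P; print(n,P.mean(0).round(4),np.linalg.norm(e,axis=1).round(4),np.degrees(np.arctan2(e[:,1],e[:,0])).round(1))
cv2.imwrite('pics/c5.png',cv2.resize(im[120:230,220:300,::-1],None,fx=5,fy=5))
plan(.4835,-.3085,.0565,73)
E
```

```text
top [ 0.4851 -0.3081  0.07  ] [0.0405 0.0686 0.0429 0.0686] [  74.1  -14.9 -105.8  163.1]
patch [ 0.486  -0.3089  0.07  ] [0.0235 0.0462 0.0256 0.0461] [  72.9  -14.1 -107.1  163.3]
t 12.65 pos [ 0.4826 -0.3075  0.2018] F [ 0.18 -0.17  0.73] w 1.002 ROW [ 0.  -0.3  0. ] [-0.14  0.1  14.53]
```

View pics/c5.png

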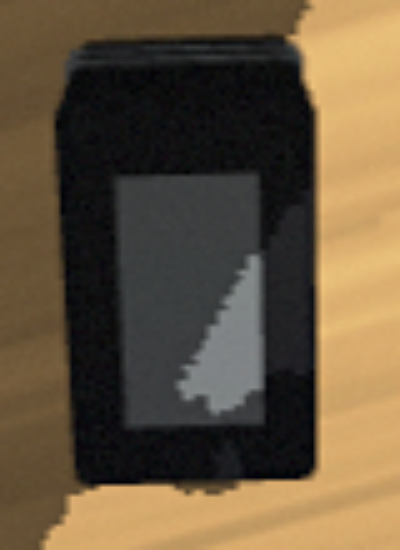

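servo_tool(
  rows=[
    [0,-0.3,0,-0.1,0.3,4,-1],
    [0,-0.3,0,-0.1,0.3,8,-1],
    [0,-0.3,0,-0.1,0.3,12,-1],
    [0,-0.3,0,-0.1,0.3,14,-1],
    [0,-0.3,0,-0.1,0.3,14.6,-1],
    [0,-0.3,0,-0.1,0.3,14.6,-1],
    [0,-0.3,0,-0.1,0.3,14.6,1],
    [0,-0.3,0,-0.1,0.3,14.6,1],
    [0,-0.3,0,-0.1,0.3,14.6,1],
    [0,-0.3,0,-0.1,0.3,14.6,1],
    [0,-0.3,0,-0.1,0.3,14.6,1],
    [0,-0.3,0,-0.1,0.3,14.6,1],
  ],
)

```text
time_s: 13.85
ee_pos: [0.4862, -0.3091, 0.0572]
ee_rot: [0.804, 0.595, 0.0, 0.002]
ft_force: [0.2, 2.7, 10.5]
grip_width: 0.497
```

servo_tool(
  rows=[
    [0,0,0,0,0,0,1],
    [0,0,0,0,0,-3,1],
    [0,0,0,0,0,-7,1],
    [0,0,0,0,0,-12,1],
    [0,0,0,0,0,-17,1],
    [0,0,0,0,0,-22,1],
    [0,0,0,0,0,-22,1],
    [0,0,0,0,0,-22,1],
  ],
)

```text
time_s: 14.65
ee_pos: [0.4858, -0.3089, 0.2779]
ee_rot: [0.804, 0.595, 0.001, 0.002]
ft_force: [-1.1, 0.2, -2.4]
grip_width: 0.491
```

```bash
python3 - <<'E'
from h import *
plan(.5832,-.0055,.28,102)
E
```

```text
t 14.65 pos [ 0.4858 -0.3089  0.2779] F [-1.11  0.22 -2.39] w 0.491 ROW [  0.2   0.2 -28.9] [31.86  0.47 -0.27]
```

servo_tool(
  rows=[
    [0.2,0.2,-28.9,31.9,0.5,-0.3,1],
    [0.2,0.2,-28.9,31.9,0.5,-0.3,1],
    [0.2,0.2,-28.9,31.9,0.5,-0.3,1],
    [0.2,0.2,-28.9,31.9,0.5,-0.3,1],
    [0.2,0.2,-28.9,31.9,0.5,-0.3,1],
    [0.2,0.2,-28.9,31.9,0.5,-0.3,1],
    [0.2,0.2,-28.9,31.9,0.5,-0.3,1],
    [0.2,0.2,-28.9,31.9,0.5,-0.3,1],
    [0.2,0.2,-28.9,31.9,0.5,-0.3,1],
    [0.2,0.2,-28.9,31.9,0.5,-0.3,1],
  ],
)

```text
time_s: 15.65
ee_pos: [0.5831, -0.0061, 0.2796]
ee_rot: [0.63, 0.777, -0.0, -0.0]
ft_force: [-0.5, 0.6, -1.1]
grip_width: 0.501
```

```bash
python3 - <<'E'
from h import *
snap('wrist','w6')
plan(.5832,-.0055,.23,102)
E
```

```text
t 15.7 pos [ 0.5832 -0.0062  0.2798] F [ 0.4  -0.87 -2.4 ] w 0.493 ROW [-0.  -0.  -0.1] [0.07 0.02 4.98]
```

View pics/w6.png

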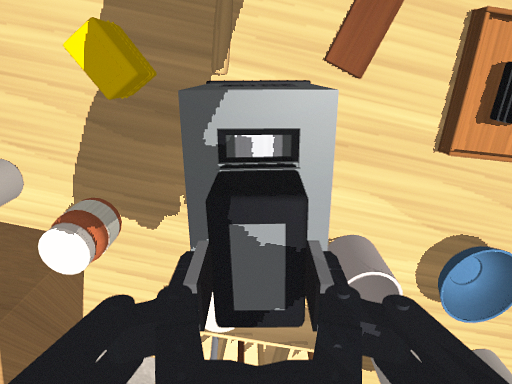

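The pack is held above the bay with its patch at about (230,224)–(288,310). I'll check its centring against the bay.

```bash
python3 - <<'E'
from h import *
im,c=load('w6')
for n,p,z in(('top',[(208,196),(308,196),(305,326),(213,326)],.2926),('patch',[(230,224),(286,224),(288,310),(233,310)],.2926)):
    P=onz(c,p,z); e=np.roll(P,-1,0)-P; print(n,P.mean(0).round(4),np.linalg.norm(e,axis=1).round(4),np.degrees(np.arctan2(e[:,1],e[:,0])).round(1))
E
```

```text
top [ 0.581  -0.0067  0.2926] [0.0417 0.0678 0.0448 0.0677] [ 101.9   13.6  -78.2 -169. ]
patch [ 0.5825 -0.0061  0.2926] [0.024  0.0453 0.0262 0.0452] [ 101.9   14.8  -78.2 -168. ]
```

servo_tool(
  rows=[
    [0,0,0,0.1,0,3,1],
    [0,0,0,0.1,0,4.5,1],
    [0,0,0,0.1,0,5.5,1],
    [0,0,0,0.1,0,6.3,1],
    [0,0,0,0.1,0,7.1,1],
    [0,0,0,0.1,0,8,1],
  ],
)

```text
time_s: 16.3
ee_pos: [0.5833, -0.0055, 0.1998]
ee_rot: [0.63, 0.776, 0.0, 0.0]
ft_force: [0.3, -0.5, -2.0]
grip_width: 0.493
```

servo_tool(
  rows=[
    [0,0,0,0,0,0.5,1],
    [0,0,0,0,0,1.0,1],
    [0,0,0,0,0,1.5,1],
  ],
)

```text
time_s: 16.6
ee_pos: [0.5834, -0.0054, 0.1846]
ee_rot: [0.63, 0.776, 0.0, 0.0]
ft_force: [0.1, 0.1, -2.3]
grip_width: 0.495
```

No contact so far. Continuing to just above the carriage floor.

servo_tool(
  rows=[
    [0,0,0,0,0,0.4,1],
    [0,0,0,0,0,0.8,1],
    [0,0,0,0,0,1.0,1],
    [0,0,0,0,0,1.1,1],
  ],
)

```text
time_s: 17.0
ee_pos: [0.5834, -0.0054, 0.1734]
ee_rot: [0.63, 0.776, 0.0, 0.0]
ft_force: [0.1, -0.2, -2.1]
grip_width: 0.5
```

servo_tool(
  rows=[
    [0,0,0,0,0,0.1,1],
    [0,0,0,0,0,0.15,1],
  ],
)

```text
time_s: 17.2
ee_pos: [0.5835, -0.0054, 0.1723]
ee_rot: [0.63, 0.776, 0.0, 0.0]
ft_force: [-2.4, 0.8, 5.3]
grip_width: 0.497
```

servo_tool(
  rows=[
    [0,0,0,0,0,0,-1],
    [0,0,0,0,0,0,-1],
    [0,0,0,0,0,0,-1],
    [0,0,0,0,0,0,-1],
    [0,0,0,0,0,-1,-1],
    [0,0,0,0,0,-4,-1],
    [0,0,0,0,0,-7,-1],
    [0,0,0,0,0,-7,1],
    [0,0,0,0,0,-7,1],
    [0,0,0,0,0,-7,1],
    [0,0,0,0,0,-7,1],
    [0,0,0,0,0,-7,1],
  ],
)

```text
time_s: 18.4
ee_pos: [0.5831, -0.0054, 0.2417]
ee_rot: [0.63, 0.776, 0.0, -0.0]
ft_force: [0.0, -0.5, -0.6]
grip_width: 0.146
```

```bash
python3 - <<'E'
from h import *
snap('wrist','w7')
plan(.5832,-.0055,.189,102)
E
```

```text
t 18.45 pos [ 0.5832 -0.0054  0.2418] F [-0.73 -0.09  1.11] w 0.054 ROW [ 0.  -0.  -0.1] [-0.01  0.    5.28]
```

View pics/w7.png

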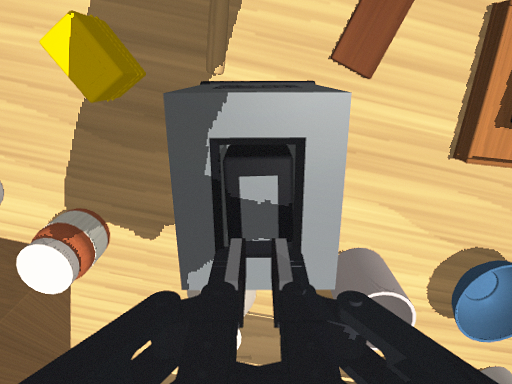

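The spare stands in the bay, patch at about (240,176). Pressing with shut fingers; the stop should be near TCP z ≈ 0.150.

servo_tool(
  rows=[
    [0,0,0,0,0,3,1],
    [0,0,0,0,0,4.6,1],
    [0,0,0,0,0,5.2,1],
    [0,0,0,0,0,5.4,1],
    [0,0,0,0,0,5.6,1],
    [0,0,0,0,0,5.8,1],
    [0,0,0,0,0,6.0,1],
  ],
)

```text
time_s: 19.15
ee_pos: [0.5836, -0.0054, 0.1828]
ee_rot: [0.63, 0.776, 0.001, 0.001]
ft_force: [-2.4, 0.7, 6.7]
grip_width: -0.002
```

servo_tool(
  rows=[
    [0,0,0,0,0,0.3,1],
    [0,0,0,0,0,0.5,1],
    [0,0,0,0,0,0.7,1],
    [0,0,0,0,0,0.9,1],
    [0,0,0,0,0,1.1,1],
  ],
)

```text
time_s: 19.65
ee_pos: [0.5838, -0.0055, 0.1727]
ee_rot: [0.63, 0.776, 0.001, 0.001]
ft_force: [-3.7, 0.8, 8.0]
grip_width: 0.003
```

servo_tool(
  rows=[
    [0,0,0,0,0,0.3,1],
    [0,0,0,0,0,0.5,1],
    [0,0,0,0,0,0.7,1],
    [0,0,0,0,0,0.9,1],
    [0,0,0,0,0,1.1,1],
    [0,0,0,0,0,1.3,1],
  ],
)

```text
time_s: 20.25
ee_pos: [0.5838, -0.0055, 0.1607]
ee_rot: [0.63, 0.776, 0.001, 0.002]
ft_force: [-4.4, -0.0, 9.2]
grip_width: -0.001
```

servo_tool(
  rows=[
    [0,0,0,0,0,0.2,1],
    [0,0,0,0,0,0.4,1],
    [0,0,0,0,0,0.6,1],
  ],
)

```text
time_s: 20.55
ee_pos: [0.5839, -0.0055, 0.1558]
ee_rot: [0.63, 0.776, 0.001, 0.002]
ft_force: [-5.0, 0.2, 9.5]
grip_width: 0.004
```

servo_tool(
  rows=[
    [0,0,0,0,0,0.15,1],
    [0,0,0,0,0,0.3,1],
  ],
)

```text
time_s: 20.75
ee_pos: [0.5839, -0.0055, 0.1539]
ee_rot: [0.63, 0.776, 0.002, 0.003]
ft_force: [-5.3, 0.0, 9.5]
grip_width: -0.005
```

servo_tool(
  rows=[
    [0,0,0,0,0,0.15,1],
    [0,0,0,0,0,0.2,1],
  ],
)

```text
time_s: 20.95
ee_pos: [0.5839, -0.0055, 0.1529]
ee_rot: [0.63, 0.776, 0.002, 0.003]
ft_force: [-4.6, 0.2, 9.3]
grip_width: -0.004
```

servo_tool(
  rows=[
    [0,0,0,0,0,0.15,1],
  ],
)

```text
time_s: 21.05
ee_pos: [0.5839, -0.0055, 0.1525]
ee_rot: [0.63, 0.776, 0.002, 0.004]
ft_force: [-4.1, 0.7, 10.4]
grip_width: 0.001
```

servo_tool(
  rows=[
    [0,0,0,0,0,0.15,1],
  ],
)

```text
time_s: 21.15
ee_pos: [0.5839, -0.0055, 0.1521]
ee_rot: [0.63, 0.776, 0.002, 0.004]
ft_force: [-4.7, 1.2, 10.9]
grip_width: -0.003
```

servo_tool(
  rows=[
    [0,0,0,0,0,0.15,1],
  ],
)

```text
time_s: 21.25
ee_pos: [0.5839, -0.0055, 0.1518]
ee_rot: [0.63, 0.777, 0.002, 0.004]
ft_force: [-6.0, 0.4, 12.1]
grip_width: -0.006
```

servo_tool(
  rows=[
    [0,0,0,0,0,0.15,1],
  ],
)

```text
time_s: 21.35
ee_pos: [0.5839, -0.0055, 0.1516]
ee_rot: [0.63, 0.777, 0.003, 0.005]
ft_force: [-7.9, 0.5, 13.5]
grip_width: -0.002
```

servo_tool(
  rows=[
    [0,0,0,0,0,0.15,1],
  ],
)

```text
time_s: 21.45
ee_pos: [0.5839, -0.0055, 0.1514]
ee_rot: [0.63, 0.777, 0.003, 0.006]
ft_force: [-5.4, 0.3, 13.6]
grip_width: -0.0
```

servo_tool(
  rows=[
    [0,0,0,0,0,0.15,1],
  ],
)

```text
time_s: 21.55
ee_pos: [0.584, -0.0055, 0.1514]
ee_rot: [0.63, 0.777, 0.003, 0.006]
ft_force: [-7.7, 1.0, 14.8]
grip_width: 0.001
```

servo_tool(
  rows=[
    [0,0,0,0,0,0.15,1],
  ],
)

```text
time_s: 21.65
ee_pos: [0.584, -0.0055, 0.1513]
ee_rot: [0.63, 0.777, 0.003, 0.007]
ft_force: [-7.2, 0.1, 14.7]
grip_width: 0.001
```

servo_tool(
  rows=[
    [0,0,0,0,0,0.18,1],
  ],
)

```text
time_s: 21.75
ee_pos: [0.584, -0.0055, 0.151]
ee_rot: [0.63, 0.777, 0.004, 0.007]
ft_force: [-7.3, 1.5, 16.5]
grip_width: 0.003
```

servo_tool(
  rows=[
    [0,0,0,0,0,0.18,1],
  ],
)

```text
time_s: 21.85
ee_pos: [0.584, -0.0055, 0.1509]
ee_rot: [0.63, 0.777, 0.004, 0.008]
ft_force: [-9.0, 0.6, 17.8]
grip_width: 0.004
```

Firmly on the stop (17.8 N). Letting up gently and moving clear.

servo_tool(
  rows=[
    [0,0,0,0,0,-0.5,1],
    [0,0,0,0,0,-1.3,1],
    [0,0,0,0,0,-2,1],
    [0,0,0,0,0,-4,1],
    [0,0,0,0,0,-8,1],
    [0,0,0,0,0,-12,1],
    [0,0,0,0,0,-12,1],
    [0,0,0,0,0,-12,1],
    [0,0,0,0,0,-12,1],
    [0,0,0,0,0,-12,1],
  ],
)

```text
time_s: 22.85
ee_pos: [0.5815, -0.005, 0.2698]
ee_rot: [0.63, 0.777, 0.004, 0.007]
ft_force: [-0.2, -0.2, 0.3]
grip_width: -0.002
```

```bash
python3 - <<'E'
from h import *
snap('wrist','w8');snap('side','s8');snap('scene','sc8')
plan(.5832,-.0055,.28,102)
E
```

```text
t 23.0 pos [ 0.5817 -0.005   0.2702] F [-0.65  0.3   0.67] w -0.001 ROW [ 0.9  0.4 -0.1] [-0.09  0.15 -0.98]
```

View pics/w8.png

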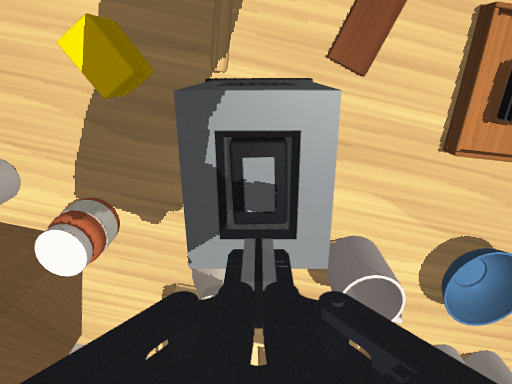

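View pics/s8.png

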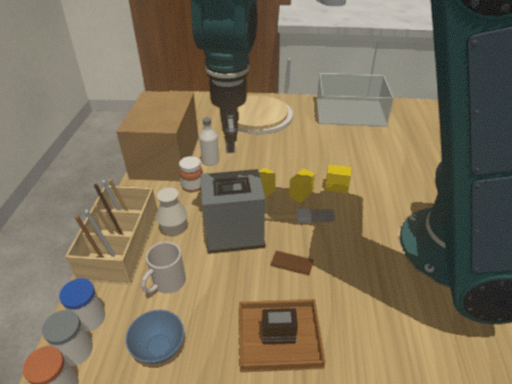

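The spare sits below the rim (patch about (243,157)–(276,212)) and the old pack stands in the tray at (280,325) in the side view. One size check of the patch, then hand in if it agrees.

```bash
python3 - <<'E'
from h import *
_,c=load('w8')
for z in(.165,.185):
    P=onz(c,[(243,157),(274,157),(276,212),(245,212)],z); print(z,np.linalg.norm(np.roll(P,-1,0)-P,axis=1).round(4),P.mean(0).round(4))
s=ctrl.read_state(); print(s['time_s'])
E
```

```text
0.165 [0.0236 0.0458 0.025  0.0458] [ 0.5824 -0.0047  0.165 ]
0.185 [0.0217 0.0421 0.023  0.0421] [ 0.5754 -0.0062  0.185 ]
23.0
```

The patch measures 46 × 24.5 mm at z = 0.165. That matches the locked height and the earlier measurement, so I'm handing in.

```bash
python3 -c "
from bench import ctrl
print(ctrl.sign_off())"
```

```text
the job is handed in; nothing more can be done
None
```

I pressed the old pack once until it met the rubber stop (about 16 N). It sprang up, and I lifted it out and stood it upright in the middle of the tray. Then I stood the spare in the bay, pressed it to the stop (about 18 N vertical, 20 N including sideways force) and backed the arm off. I handed the job in at 23 s.

**Last checks:**
- **Spare:** about a second after I let go, the grey patch on its top measured 46 × 24.5 mm at the locked height. At the released height it would have come out near 42 mm, so it reads as locked down.
- **Old pack:** the side view shows it upright in the tray.
- **Everything else:** nothing else looked moved in the pictures I viewed. I saved a last overview picture but did not look at it.
- **Robot:** it is touching nothing.

**Forces:** setting the old pack down pressed it on the tray floor with about 24–25 N for a moment. The highest force I read against the dock was about 20 N.

No check failed or disagreed.

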